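Jack up the edge of a mosaic panel and hold it

TASK

Set the small toe jack on the table so that its saddle is centred under the lift pad, marked by the dome-headed bolt on the steel lug at the panel's near edge, with the pump handle still up. Then press the pump handle all the way down so that the jack alone lifts the near edge of the mosaic panel clear of the front timber, and finish while still holding the handle down. Do not move the panel by hand or push it along its timbers, and leave the dish, the foam block and the broken handle stub where they are.

Things in the scene. Friction and masses are not known exactly. Their poses are not given: they have to be found in the camera images.
- jack: loose one-stroke toe jack, 0.7 kg, balanced under its tower. Origin: on the table under the tower's centre; x forward (toe side), z up. Dark base plate 225 x 64 x 10 mm, x -150 to +75 mm; grey tower 40 (x) x 34 (y) mm, up to 118 mm height, to be gripped across y in its upper 40 mm and lifted or slid. Handle behind it (-x).
- saddle: flat round steel saddle, 28 mm across, on the jack's toe; origin: centre of its top face, 55 mm in +x of the tower's centre, 34 mm above the table with the handle up. The toe reaches 16 mm past it, 13 mm deep, 24 mm wide. It rises straight up 40 mm over the handle's full stroke, in proportion, and sinks when the handle is let go.
- pump_handle (a joint): pump handle angle: 0 = up (held by a spring), 0.70 rad = down on its stop. Hinge line along the jack's y, 34 mm behind (-x) the tower's centre, 85 mm above the table. It does not latch: let go, it springs back. Holding it down under load takes about 6 N at the paddle.
- handle_paddle: rubber paddle at the handle's end, 44 (along handle) x 50 x 14 mm, pressed from above; origin: centre of its top face, 120 mm from the hinge along the handle and 8 mm above its axis; z out of the face, x towards the hinge. The handle rises 0.45 rad towards the paddle when up (face 144 mm above the table), falls 0.25 rad below level when down (63 mm).
- panel: loose mosaic panel, mortar slab set with small stones, 150 (x) x 220 (y) x 18 mm, about 0.75 kg, lying on two timbers. Origin: centre of its underside, 48 mm above the table; x from the near edge (with the lug) to the rear edge, z up. A steel lug 40 mm wide, 6 mm thick stands out 41 mm from the middle of the near edge.
- lift_pad: lift pad: rubber disc 22 mm across under the panel's lug, below the dome-headed bolt; origin: centre of its lower face, 99 mm in -x of the panel's origin (24 mm before the panel's near edge; the lug ends 17 mm further out), 44 mm above the table while the panel lies flat. Axes as the panel's. The table below and before it (-x) is free.
- front_rest: fixed front timber under the panel, 22 (x) x 220 (y) x 48 mm; origin on the table under its centre, 54 mm behind (+x) the lift pad. Axes as the panel's.
- petri_dish: glass dish 60 mm across, 13 mm high, to leave alone; origin under its centre
- foam_block: foam block 45 x 70 x 31 mm, to leave alone; origin under its centre
- sherd: broken pottery handle stub 71 x 72 x 56 mm, to leave alone; origin under its centre

How it is judged:
On the way:
1. the jack stands upright on the table with its saddle under the lift pad, handle still up (horizontal distance between saddle and lift_pad below 0.012 m and angle between jack's own z axis and vertical below 0.06 rad and height (world z) of jack below 0.006 m and value of joint pump_handle below 0.12 rad), for 0.2 s.
At the end, for the whole second after the job is handed in: Jack upright on the table (0.06 rad, 6 mm), saddle within 12 mm of the lift pad in plan; robot holds the handle past 0.60 rad with over 1 N on the paddle; panel at rest, tilted over 0.12 rad, over 1 N on the saddle, clear of front timber and fingers (horizontal distance between saddle and lift_pad below 0.012 m and angle between jack's own z axis and vertical below 0.06 rad and height (world z) of jack below 0.006 m and value of joint pump_handle above 0.6 rad and angle between panel's own z axis and vertical above 0.12 rad and contact force between saddle and lift_pad above 1 N and contact force between panel and front_rest below 0.2 N and contact force between any of the fingers, the arm and handle_paddle above 1 N and contact force between the fingers and panel below 0.3 N and linear speed of panel below 0.02 m/s); the arm keeps its last pose, push and grip.
It fails at once if the robot pushes or lifts the panel by hand (more than 3 N) (contact force between any of the fingers, the arm and panel above 3 N).
It fails at once if the panel is pushed out of place along its timbers (more than 12 mm) (x of lift_pad in the frame of front_rest above -0.042 m or x of lift_pad in the frame of front_rest below -0.066 m or y of lift_pad in the frame of front_rest above 0.012 m or y of lift_pad in the frame of front_rest below -0.012 m).
It fails at once if the glass dish is moved more than 20 mm (distance of petri_dish from where it was at the start of the episode above 0.02 m).
It fails at once if the foam block is moved more than 20 mm (distance of foam_block from where it was at the start of the episode above 0.02 m).
It fails at once if the broken handle stub is moved more than 20 mm (distance of sherd from where it was at the start of the episode above 0.02 m).
It also fails if it takes over 61 s, if anything falls off the work surface, if the arm or the gripper's body presses on something with over 40 N, if the wrist force passes 120 N, or if a joint passes its speed limit or range.

ROBOT

A 7-joint arm with a two-finger parallel gripper is mounted at the origin on a cart in front of the work surface, level with it; the furniture and walls round the work are solid. World frame = base frame: x ahead of the robot, y to its left, z up, the work surface at z = 0. Lengths are in m, angles in rad, forces in N, time in s.
With the tool pointing down it reaches from about 0.35 to 0.9 m from the base axis. Payload 8.1 kg.
Tool frame: the origin (TCP) lies on the centre line of the jaws, within the pads' length; the fingertips stand 19 mm ahead of it and the grasp point (between the pads) is the TCP (arm.tip_reach is the distance from the TCP to the fingertips, in m); z points along the fingers, y is the line along which they close (so a half turn about z gives the same grasp; the last joint's range is limited). The gripper opens to 92 mm and grips with 3 to 60 N. Pads are 19 mm wide; open, the fingers measure 130 mm over their backs; the gripper's body (75 mm by 190 mm) begins 47 mm behind the grasp point.
Start: joints at [1.137, 0.434, 0.025, 1.573, -0.012, 1.134, -0.075], TCP at [0.203, -0.591, 0.246] pointing down, gripper open.
Joint ranges: [-2.62, 2.62], [-0.44, 2.09], [-1.27, 1.32], [0.08, 2.57], [-1.32, 4.46], [0.12, 2], [-2.74, 2.74]. Speed limits (rad/s): [2.22, 2.22, 3.01, 3.01, 3.14, 3.14, 3.14].

INTERFACE

Orientations are given as a rotation vector (axis times angle).
In Python, from cell import arm gives the robot as it stands.
- The arm moves only by the tool arm_command, never from a script. Its argument "targets" is a list that holds one entry, the list of rows, each a list of 6 numbers: the shift along the tool's x, y, z in m, then the turn, a rotation vector about the tool's x, y, z in rad. A call has 1 to 10 rows; each row shifts and turns the commanded pose from where the row before left it, along the tool's axes as they then stand; what a row does not reach is not made up. A row lasts 1/8 s, in which the tool goes at most 62.5 mm and 10.7 degrees, less where a joint would pass 70% of its speed; a pose out of reach is approached as far as the arm can. A call with a gripper value outside its range is refused whole. "jaw" is the finger opening in m, from 0 to 0.0918, set as the call begins (left out, the last holds). The fingers move at their own pace and stop on an object; "newtons" is the grip in N (left out, the last holds). Time passes only in rows, so rows that do not move let the fingers close. It gives the time, the measured TCP pose, the force, the opening and the grip force at its end, in the units of the state.
- arm.observe(): the state, without advancing time (a new reading comes with each control period).
- arm.get_image(name): name is "scene" or "top" or "wrist"; returns a dict with "pixels" (420x560x3 uint8, red, green, blue), "z_map" (420x560 float32, m along the optical axis (not along the pixel's ray), 0 where there is no reading), "fx", "fy", "cx", "cy" (pixels), "xyz" and "rotation" of the camera in the world; the wrist camera has in their place "T_tool_cam" (4x4, takes a point from camera to tool coordinates, whose origin is the TCP and whose axes are the flange's). Camera axes: x right, y down, z forward; pixel columns grow to the right and rows downward; lengths in m; the calibration is good to about 2 mm. A picture is of the moment at which its call begins: read the wrist's pose just before it.
- arm.sign_off(): hands the job in; it is judged then, once.
The state is a dict: "clock": time; "joints": joint angles; "dq": joint speeds; "joint_efforts": joint torques, N m; "position": TCP position; "ee_rot": TCP orientation; "force": force on the tool from outside, world axes, zero at the start; "ft_torque": the same for the moment, N m; "width": opening from 0.0 (shut) to 1.0 (fully open); "gripper_force": force on a finger pad.
Only numpy, scipy, OpenCV 4.12 (cv2) and the standard library are available. Lean on these libraries where they do the work, as an engineer would, in place of code of your own. Each camera call takes 0.05 s, during which the arm holds its last target. There are 200 camera calls.

## Working session

There is one attempt and no reset: what is moved stays moved. The work goes in short steps, Python scripts to look and compute and a tool call to move; the robot and the scene stay as the last step left them, time stands still between calls to the robot, and variables do not carry over. Pictures are saved under pics/ and viewed, at most 10 in all, crops included, and the job is handed in when it is done.

Besides the shell and the picture viewer there is one more tool, called after "Request:" as name([rows], argument=value, ...), one row to a line, values as JSON. arm_command: Moves the arm, as the interface text tells. Its arguments: {"type":"object","properties":{"targets":{"type":"array","items":{"type":"array","items":{"type":"array","items":{"type":"number"}}}},"jaw":{"type":"number"},"newtons":{"type":"number"}},"required":["targets"]}

```bash
mkdir -p pics; ls
python3 - <<'E'
from cell import arm
import cv2,numpy as np
s=arm.observe();print({k:np.round(v,3) for k,v in s.items()})
for n in("top","scene"):
    m=arm.get_image(n);np.savez(f"pics/{n}0.npz",**m)
    cv2.imwrite(f"pics/{n}0.png",m["pixels"][:,:,::-1]);print(n,m["fx"],m["cx"],m["cy"],m["xyz"],np.round(m["rotation"],3))
E
```

```text
pics
{'clock': np.float64(0.0), 'joints': array([ 1.137,  0.435,  0.025,  1.574, -0.012,  1.134, -0.075]), 'dq': array([-0.   ,  0.   , -0.   ,  0.   , -0.   , -0.001,  0.001]), 'joint_efforts': array([ 1.0000e-03, -6.6785e+01,  9.8500e-01, -3.1446e+01, -6.0000e-02,
        4.3000e-02,  0.0000e+00]), 'position': array([ 0.203, -0.591,  0.245]), 'ee_rot': array([-3.097e+00, -5.170e-01,  1.000e-03]), 'force': array([ 0.718, -0.252, -0.596]), 'ft_torque': array([-0.014, -0.015, -0.053]), 'gripper_force': np.float64(0.0), 'width': np.float64(1.001)}
top 417.01113973968637 272.2480211689906 207.8112853422416 [0.36656607 0.01032653 1.23723042] [-2.172  2.115 -0.167]
scene 438.6972384081754 280.16830273301764 210.21444280539507 [-0.00544387  0.50860456  0.8937492 ] [-1.051  2.46  -0.968]
```

View pics/top0.png

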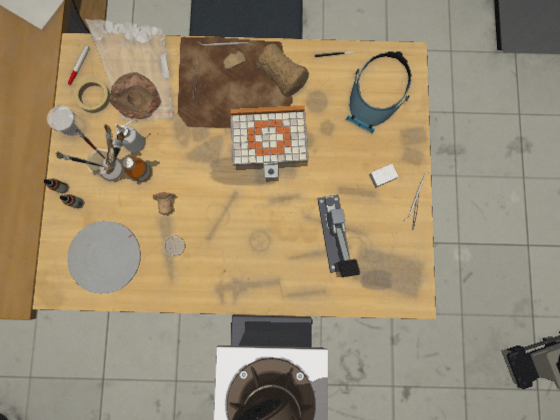

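View pics/scene0.png

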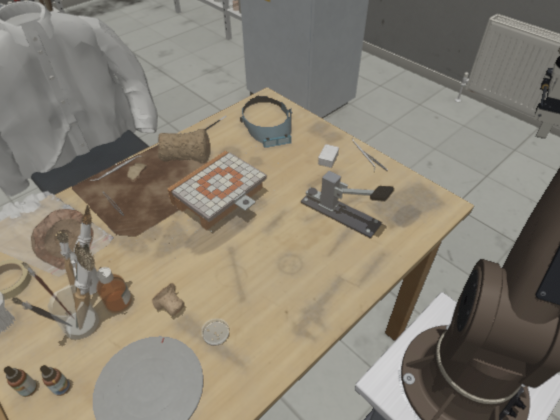

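The top view shows the panel at about (270,140), with its lug bolt at (271,171). The jack's toe is near (327,200), its tower near (337,214) and its paddle near (347,268). The dish is at (175,245), the stub at (165,203) and the foam at (383,175). The scene view agrees, with the handle up. Next I'll turn these into positions using the depth maps.

```bash
cat > h.py <<'E'
import cv2,numpy as np
from scipy.spatial.transform import Rotation as R
def cloud(m):
    h,w=m["z_map"].shape;u,v=np.meshgrid(np.arange(w),np.arange(h));z=m["z_map"]
    c=np.stack([(u-m["cx"])/m["fx"]*z,(v-m["cy"])/m["fy"]*z,z],-1)
    return c@R.from_rotvec(m["rotation"]).as_matrix().T+m["xyz"]
def rect(p):
    (c,s,a)=cv2.minAreaRect((p[:,:2]*1000).astype(np.float32));return np.round(c,1),np.round(s,1),round(a,2)
E
python3 - <<'E'
from h import *
for n,bp,bj in(("top",(100,180,225,312),(190,285,310,365)),("scene",(145,225,165,275),(165,245,295,400))):
    m=dict(np.load(f"pics/{n}0.npz"));P=cloud(m);I=m["pixels"].astype(int)
    g=lambda b:P[b[0]:b[1],b[2]:b[3]].reshape(-1,3)
    p=g(bp);j=g(bj);tb=P[200:300,220:300].reshape(-1,3) if n=="top" else P[270:300,230:300].reshape(-1,3);print(n,"table z",np.median(tb[:,2]))
    q=p[(p[:,2]>.060)&(p[:,2]<.073)];print("panel",rect(q),q[:,2].mean(),len(q))
    # lug
    c,s,a=rect(q);l=p[(p[:,2]>.042)&(p[:,2]<.059)];print("lugcand",rect(l),len(l))
    for lo,hi in((.003,.016),(.025,.04),(.108,.128),(.128,.16)):
        q=j[(j[:,2]>lo)&(j[:,2]<hi)];print("jack",lo,hi,len(q),rect(q) if len(q) else'',np.round(q.mean(0),4) if len(q) else '')
m=dict(np.load("pics/top0.npz"));I=m["pixels"][:,:,::-1]
a=cv2.resize(I[95:185,220:320],None,fx=4,fy=4,interpolation=cv2.INTER_CUBIC)
b=cv2.resize(I[190:280,305:365],None,fx=4,fy=4,interpolation=cv2.INTER_CUBIC)
cv2.imwrite("pics/crop.png",np.hstack([a,b]))
E
```

```text
top table z -0.000605402355572271
panel (array([747.9,  23.3]), array([204.8, 220. ]), 4.73) 0.06561226417324588 3878
lugcand (array([745.7,  23.1]), array([213.7, 220.2]), 5.11) 434
jack 0.003 0.016 1140 (array([ 476. , -185.9]), array([279.9, 162.3]), 0.59) [ 0.4762 -0.1728  0.0083]
jack 0.025 0.04 135 (array([ 547.1, -162.1]), array([90.9, 30.4]), 10.36) [ 0.566  -0.1591  0.0324]
jack 0.108 0.128 273 (array([ 473.9, -176.9]), array([138.8,  34.1]), 8.86) [ 0.4938 -0.1737  0.1174]
jack 0.128 0.16 330 (array([ 387.6, -193.1]), array([51. , 49.4]), 11.33) [ 0.384  -0.193   0.1443]
scene table z 0.0007501953017113872
panel (array([815.5,  30. ]), array([339.8, 223.1]), 4.41) 0.06625801615766984 3468
lugcand (array([806.7,  31.3]), array([346.4, 220.9]), 3.6) 687
jack 0.003 0.016 1891 (array([ 491.2, -229.9]), array([313.1, 314.6]), 45.09) [ 0.4703 -0.1961  0.0081]
jack 0.025 0.04 186 (array([ 542.5, -161.4]), array([90.2, 34.7]), 10.21) [ 0.5449 -0.1568  0.0325]
jack 0.108 0.128 272 (array([ 463.9, -170.9]), array([151.8,  34.7]), 5.44) [ 0.4865 -0.1698  0.1174]
jack 0.128 0.16 297 (array([ 384.6, -188.3]), array([57.4, 52.7]), 13.56) [ 0.3777 -0.1878  0.145 ]
```

View pics/crop.png

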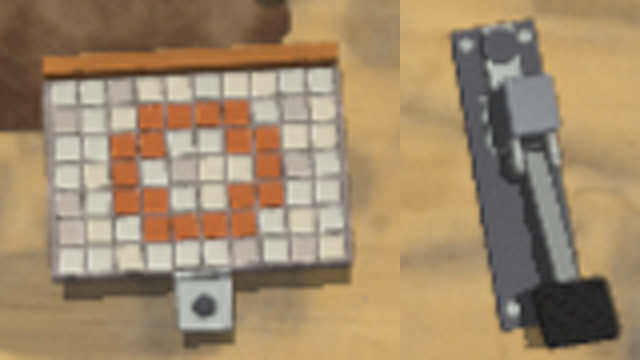

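The crop shows the bolt at full-image pixel (271.0,171.2), the tower top centred near (338,217), the saddle near (330,201) and the paddle near (349,268). I'll refine these with cleaner masks and fits.

Run:
```python
from h import *
def big(mask,P):
    n,l,s,_=cv2.connectedComponentsWithStats(mask.astype(np.uint8));k=1+np.argmax(s[1:,4]);return P[l==k]
def ray(m,u,v,z):
    d=R.from_rotvec(m["rotation"]).as_matrix()@[(u-m["cx"])/m["fx"],(v-m["cy"])/m["fy"],1];return m["xyz"]+d*(z-m["xyz"][2])/d[2]
for n in("top","scene"):
    m=dict(np.load(f"pics/{n}0.npz"));P=cloud(m);x,y,z=P.transpose(2,0,1)
    q=big((z>.058)&(z<.073)&(x<.80)&(x>.6)&(abs(y-.02)<.15)&(x+.06*y<.775),P)
    print(n,"panel",rect(q),len(q))
    for yl in np.arange(-.07,.12,.02):
        pass
    ys=np.arange(-.075,.125,.01);near=[q[abs(q[:,1]-t)<.005,0].min() for t in ys]
    print(" near edge fit",np.polyfit(ys,near,1))
    l=big((z>.035)&(z<.062)&(x<.648)&(x>.57)&(abs(y-.02)<.05),P);print(" lug",rect(l),l.mean(0),len(l))
    t=big((z>.108)&(z<.124)&(x>.46)&(x<.56)&(y>-.22)&(y<-.12),P);t=t[t[:,0]>.49];print(" tower top",rect(t),t.mean(0),len(t))
    p=big((z>.125)&(z<.16)&(x<.45)&(y<-.1)&(y>-.25),P);print(" paddle",rect(p),p.mean(0))
    b=big((z>.005)&(z<.0135)&(x>.32)&(x<.62)&(y>-.25)&(y<-.1)&(m["pixels"].max(2)<105),P);print(" base",rect(b),len(b))
m=dict(np.load("pics/top0.npz"))
print("bolt@54..60",ray(m,271,171.2,.056),"saddle",ray(m,305+500/4-100-.0,190+45/4,.034),"tower",ray(m,305+(530-400)/4,190+107/4,.118))
# scene bolt
I=np.load("pics/scene0.npz")["pixels"]
cv2.imwrite("pics/crop2.png",cv2.resize(np.hstack([I[150:230,180:270],I[160:240,295:400]])[:,:,::-1],None,fx=4,fy=4,interpolation=cv2.INTER_CUBIC))
```

```text
top panel (array([724.8,  20.9]), array([ 97.6, 220.5]), 3.52) 2399
 near edge fit [-0.08173369  0.68075611]
 lug (array([643.2,  13.7]), array([ 8.7, 37.8]), 1.5) [0.64324268 0.01563479 0.05401456] 43
 tower top (array([ 522.5, -169.3]), array([40.4, 34.2]), 9.74) [ 0.52189319 -0.1685314   0.11711401] 188
 paddle (array([ 392.8, -192.4]), array([62.1, 49.2]), 9.7) [ 0.38508467 -0.1928701   0.14362387]
 base (array([ 482.4, -166.6]), array([221.4,  44.8]), 10.21) 638
scene panel (array([722.2,  22.8]), array([102.6, 223.5]), 3.43) 2171
 near edge fit [-0.07903829  0.67618018]
 lug (array([640.4,  17.1]), array([40.3, 14.9]), 89.88) [0.64088894 0.01823193 0.0546519 ] 68
 tower top (array([ 518.3, -166.5]), array([40.8, 35.2]), 9.05) [ 0.51599579 -0.16426176  0.11723373] 182
 paddle (array([ 387. , -187.7]), array([62.4, 52.7]), 13.56) [ 0.37909341 -0.1876607   0.14419382]
 base (array([ 479.7, -174.9]), array([222.4,  67.9]), 10.42) 1001
bolt@54..60 [0.65505974 0.01547121 0.056     ] saddle [ 0.57491755 -0.15950895  0.034     ] tower [ 0.5183314  -0.16818295  0.118     ]
```

View pics/crop2.png

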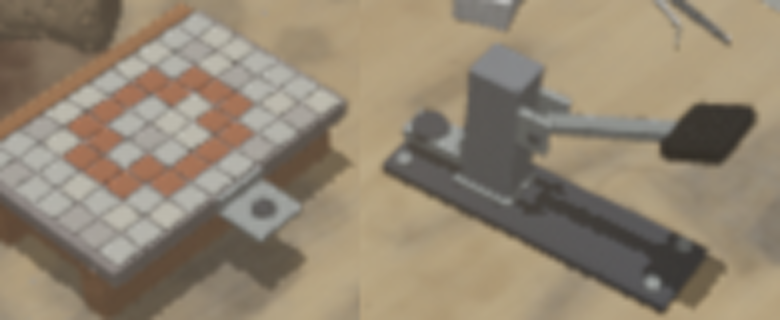

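The numbers agree. From the top view, the bolt/pad is at about (0.655,0.0155) and the panel yaw is about +0.07. The tower is at about (0.521,-0.168) with jack yaw about +0.17, and the sizes match (40x34 top at 0.117, paddle at 0.144). I'll move above the tower now.

Request:
arm_command([
  [[0,0,0,0,0,0.16],[0.043,-0.04,0,0,0,0],[0.043,-0.04,0,0,0,0],[0.043,-0.04,0,0,0,0],[0.043,-0.04,0,0,0,0],[0.043,-0.04,0,0,0,0],[0.043,-0.04,0,0,0,0],[0.043,-0.04,0,0,0,0],[0.043,-0.04,0,0,0,0],[0.041,-0.043,0,0,0,0]],
], jaw=0.09)

```text
clock: 1.35
position: [0.5215, -0.1666, 0.2455]
ee_rot: [3.13, 0.267, -0.0]
force: [1.7, 0.3, -0.7]
width: 0.981
gripper_force: 0.0
```

```bash
cat >> h.py <<'E'
def wcloud(m,s):
    h,w=m["z_map"].shape;u,v=np.meshgrid(np.arange(w),np.arange(h));z=m["z_map"]
    c=np.stack([(u-m["cx"])/m["fx"]*z,(v-m["cy"])/m["fy"]*z,z],-1);T=m["T_tool_cam"]
    return (c@T[:3,:3].T+T[:3,3])@R.from_rotvec(s["ee_rot"]).as_matrix().T+s["position"]
E
cat > w.py <<'E'
from h import *
from cell import arm
import sys
arm.observe();m=None
s=arm.observe();m=arm.get_image("wrist");P=wcloud(m,s);x,y,z=P.transpose(2,0,1)
cv2.imwrite(f"pics/{sys.argv[1]}.png",m["pixels"][:,:,::-1]);np.savez(f"pics/{sys.argv[1]}.npz",P=P,**m)
M=R.from_rotvec(s["ee_rot"]).as_matrix();print(s["clock"],np.round(s["position"],4),"tilt",np.round(M[:,2],3),"yaw",np.arctan2(M[1,0],M[0,0]),s["force"].round(1))
E
python3 w.py w1
```

```text
1.35 [ 0.5215 -0.1666  0.2455] tilt [-0. -0. -1.] yaw 0.17019751174466385 [ 1.7  0.3 -0.7]
```

View pics/w1.png

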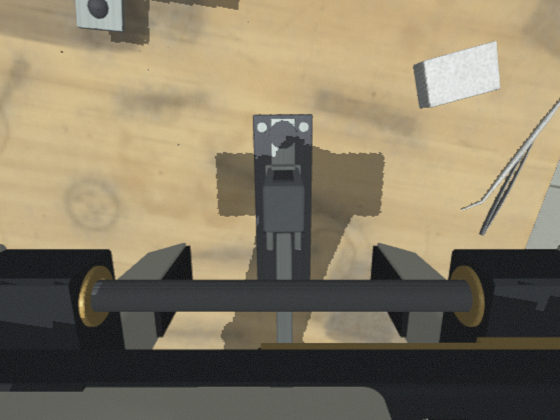

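The wrist view shows the jack lined up with the tool: saddle at (284,133), tower top (264–303,185–231), bolt at about (98,6). Both saddle and bolt are in view, so I can measure the offset between them.

Run:
```python
from h import *
from cell import arm
s=arm.observe();m=dict(np.load("pics/w1.npz"));T=m["T_tool_cam"];M=R.from_rotvec(s["ee_rot"]).as_matrix()
def ray(u,v,z):
    d=M@(T[:3,:3]@[(u-m["cx"])/m["fx"],(v-m["cy"])/m["fy"],1]);o=M@T[:3,3]+s["position"];return o+d*(z-o[2])/d[2]
P=m["P"];x,y,z=P.transpose(2,0,1)
print("saddle",ray(284,133,.034),P[133,284],"bolt",ray(98,6,.056),P[6,98])
t=P[(z>.11)&(z<.124)&(abs(y+.168)<.05)];t=t[t[:,0]>.495];print("tower",rect(t))
print("lug sides at row 26",[ray(u,26,.054).round(4) for u in(79,122)], "front", ray(100,29,.054))
ys=[]
```

```text
saddle [ 0.57962648 -0.14960015  0.034     ] [ 0.57470091 -0.16047     0.03543871] bolt [0.65716764 0.02834225 0.056     ] [0.65257561 0.01299758 0.0618349 ]
tower (array([ 518.6, -169.2]), array([40.6, 33.9]), 10.42)
lug sides at row 26 [array([0.6387, 0.0453, 0.054 ]), array([0.6455, 0.0079, 0.054 ])] front [0.63956361 0.02690434 0.054     ]
```

```bash
python3 w.py w2
python3 - <<'E'
from h import *
m=dict(np.load("pics/w2.npz"));P=m["P"];x,y,z=P.transpose(2,0,1);I=m["pixels"].astype(int)
t=P[(z>.11)&(z<.124)&(abs(y+.168)<.05)];t=t[t[:,0]>.495];print("tower",rect(t),t[:,2].mean())
d=(I.max(2)<75)&(abs(x-.655)<.02)&(abs(y-.0155)<.02)&(z>.045);n,l,st,c=cv2.connectedComponentsWithStats(d.astype(np.uint8));print("bolt",[(c[k].round(1),st[k,4],P[l==k].mean(0).round(4)) for k in range(1,n) if st[k,4]>20])
d=(abs(z-.034)<.004)&(x>.55)&(x<.6)&(abs(y+.16)<.03)&(I.max(2)<120);n,l,st,c=cv2.connectedComponentsWithStats(d.astype(np.uint8));print("saddle",[(c[k].round(1),st[k,:],rect(P[l==k])) for k in range(1,n) if st[k,4]>50])
E
```

```text
1.4 [ 0.5259 -0.1572  0.2456] tilt [ 0.003  0.005 -1.   ] yaw 0.17997440399797032 [3.7 7.5 1.2]
tower (array([ 519.3, -169.3]), array([39.7, 33.8]), 10.13) 0.1189108623945439
bolt [(array([136.6,   6.7]), np.int32(25), array([ 0.6632, -0.0033,  0.0529])), (array([115.1,  17.5]), np.int32(118), array([0.6503, 0.0118, 0.0591]))]
saddle [(array([292.4, 146.6]), array([279, 128,  28,  39, 832], dtype=int32), (array([ 567.8, -159.9]), array([37.3, 27.4]), 4.52))]
```

Request:
arm_command([
  [[0,0,0,0,0,0],[0,0,0,0,0,0],[0,0,0,0,0,0]],
])

```text
clock: 1.82
position: [0.52, -0.1693, 0.2457]
ee_rot: [3.13, 0.264, -0.0]
force: [0.3, 0.3, -0.4]
width: 0.982
gripper_force: 0.0
```

```bash
python3 w.py w3
python3 - <<'E'
from h import *
m=dict(np.load("pics/w3.npz"));P=m["P"];x,y,z=P.transpose(2,0,1);I=m["pixels"].astype(int)
t=P[(z>.11)&(z<.124)&(abs(y+.168)<.05)];t=t[t[:,0]>.495];print("tower",rect(t),t[:,2].mean())
d=(I.max(2)<75)&(abs(x-.655)<.02)&(abs(y-.0155)<.02)&(z>.056);print("bolt",P[d].mean(0),d.sum())
E
```

```text
1.825 [ 0.52   -0.1693  0.2457] tilt [-0. -0. -1.] yaw 0.16838696215412918 [ 0.3  0.3 -0.4]
tower (array([ 519.3, -169.1]), array([39.6, 33.9]), 10.5) 0.1189668309702013
bolt [0.64959777 0.01160122 0.05900473] 110
```

The TCP is now over the tower (0.5193,-0.1691). I'll descend and grip.

Request:
arm_command([
  [[0,0,0.04,0,0,-0.008],[0,0,0.04,0,0,0],[0,0,0.04,0,0,0],[0,0,0.025,0,0,0],[0,0,0,0,0,0],[0,0,0,0,0,0]],
])

```text
clock: 2.62
position: [0.5213, -0.1685, 0.1018]
ee_rot: [3.129, 0.279, 0.002]
force: [-0.5, 0.2, 0.0]
width: 0.98
gripper_force: 0.0
```

Request:
arm_command([
  [[0,0,0,0,0,0],[0,0,0,0,0,0],[0,0,0,0,0,0],[0,0,0,0,0,0],[0,0,0,0,0,0],[0,0,0,0,0,0]],
], jaw=0.02, newtons=30)

```text
clock: 3.38
position: [0.5207, -0.168, 0.1007]
ee_rot: [3.129, 0.28, -0.0]
force: [-0.3, -3.0, 1.1]
width: 0.379
gripper_force: 3.1
```

Request:
arm_command([
  [[0,0,0,0,0,0],[0,0,-0.008,0,0,0],[0,0,-0.008,0,0,0],[0,0,0,0,0,0.055],[0,0,0,0,0,0.055],[0.004,-0.02,0,0,0,0],[0.004,-0.02,0,0,0,0],[0.004,-0.02,0,0,0,0],[0.004,-0.02,0,0,0,0],[0.004,-0.02,0,0,0,0]],
])

```text
clock: 4.62
position: [0.5337, -0.0662, 0.1171]
ee_rot: [3.14, 0.108, -0.0]
force: [-0.0, -0.2, -7.3]
width: 0.367
gripper_force: 30.0
```

Request:
arm_command([
  [[0.004,-0.02,0,0,0,0],[0.004,-0.02,0,0,0,0],[0.004,-0.02,0,0,0,0],[0,-0.013,0,0,0,0],[0,0,0,0,0,0],[0,0,0,0,0,0]],
])

```text
clock: 5.38
position: [0.5406, 0.0056, 0.1167]
ee_rot: [3.139, 0.107, -0.0]
force: [-0.2, -1.0, -6.6]
width: 0.368
gripper_force: 30.0
```

```bash
python3 w.py w4
python3 - <<'E'
from cell import arm
import cv2
print(arm.observe()["width"]*.0918,arm.observe()["gripper_force"]);m=arm.get_image("top");cv2.imwrite("pics/t4.png",cv2.resize(m["pixels"][90:290,200:360,::-1],None,fx=2,fy=2))
a=cv2.imread("pics/w4.png");b=cv2.imread("pics/t4.png");cv2.imwrite("pics/v4.png",cv2.hconcat([cv2.resize(a,(480,360)),cv2.resize(b,(288,360))]))
E
```

```text
5.375 [0.5406 0.0056 0.1167] tilt [-0.    -0.001 -1.   ] yaw 0.06783112313307939 [-0.2 -1.  -6.6]
0.03363716664422033 29.988989531993866
```

View pics/v4.png

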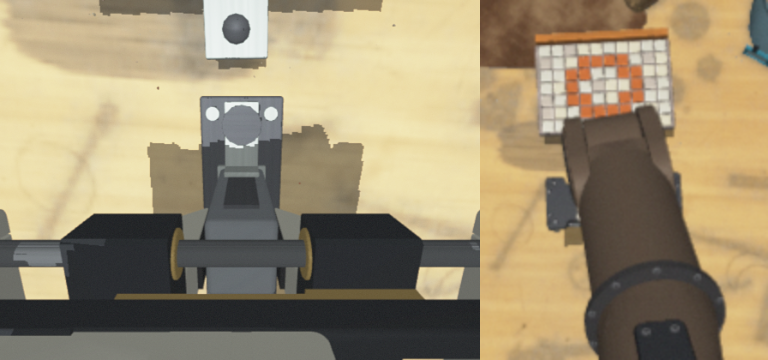

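The jack is held upright and lined up with the lug. In full-resolution wrist pixels, the bolt is at about (275,33) and the saddle at about (281,146). I'll compute the remaining offset.

```bash
cat > off.py <<'E'
from h import *
import sys
from cell import arm
n,(bu,bv),(su,sv)=sys.argv[1],eval(sys.argv[2]),eval(sys.argv[3])
s=arm.observe();m=dict(np.load(f"pics/{n}.npz"));T=m["T_tool_cam"];h=.001*float(sys.argv[4])
def ray(u,v,zw): # tool-frame point at world height zw, tool pointing down
    d=T[:3,:3]@[(u-m["cx"])/m["fx"],(v-m["cy"])/m["fy"],1];o=T[:3,3];return o+d*((s["position"][2]-zw)-o[2])/d[2]
g=cv2.cvtColor(m["pixels"],cv2.COLOR_RGB2GRAY)
def dark(u,v,r,t):
    w=(g[v-r:v+r+1,u-r:u+r+1]<t).astype(np.uint8);k,l,st,c=cv2.connectedComponentsWithStats(w);i=1+np.argmax(st[1:,4]);return c[i]+[u-r,v-r],st[i]
print(dark(bu,bv,22,110));b=dark(bu,bv,22,110)[0]
gs=g[sv-40:sv+40,su-40:su+40];ci=cv2.HoughCircles(cv2.resize(gs,None,fx=3,fy=3),cv2.HOUGH_GRADIENT,1,50,param1=80,param2=15,minRadius=45,maxRadius=90)
c=ci[0,0]/3+[su-40,sv-40,0];print("saddle circ",c, "r expect", m["fx"]*.014/(T[2,3]*-1+s["position"][2]-.034-h) )
B=ray(*b,.057);S=ray(*c[:2],.034+h);S2=ray(su,sv,.034+h);print("bolt",B.round(4),"saddle",S.round(4),S2.round(4),"need",(B-S).round(4))
E
python3 off.py w4 "(275,33)" "(281,146)" 16
```

```text
(array([275.12638889,  34.02361111]), array([  7,   5,  31,  35, 720], dtype=int32))
saddle circ [280.83333206 146.16666794  23.53333282] r expect 23.09308273085242
bolt [ 0.1123 -0.0029  0.0597] saddle [0.0528 0.0002 0.0667] [0.0529 0.0003 0.0667] need [ 0.0595 -0.003  -0.007 ]
```

Request:
arm_command([
  [[0,-0.003,0.006,0,0,0],[0,0,0.006,0,0,0],[0,0,0,0,0,0],[0.012,0,0,0,0,0],[0.012,0,0,0,0,0],[0.012,0,0,0,0,0],[0.012,0,0,0,0,0],[0.012,0,0,0,0,0],[0,0,0,0,0,0],[0,0,0,0,0,0]],
])

```text
clock: 6.72
position: [0.5999, 0.0139, 0.1045]
ee_rot: [3.14, 0.108, -0.002]
force: [0.1, -0.7, -6.8]
width: 0.371
gripper_force: 30.0
```

Request:
arm_command([
  [[0,0,0.002,0,0,0],[0,0,0.002,0,0,0],[0,0,0,0,0,0],[0,0,0,0,0,0]],
])

```text
clock: 7.22
position: [0.6002, 0.0139, 0.1007]
ee_rot: [3.14, 0.108, -0.001]
force: [-0.9, -0.3, -5.3]
width: 0.369
gripper_force: 30.0
```

```bash
python3 w.py w5
python3 - <<'E'
from h import *
m=dict(np.load("pics/w5.npz"));g=cv2.cvtColor(m["pixels"],cv2.COLOR_RGB2GRAY)
cv2.imwrite("pics/v5.png",m["pixels"][:260,140:430,::-1])
E
```

```text
7.225 [0.6002 0.0139 0.1007] tilt [-0. -0. -1.] yaw 0.06874231037480524 [-0.9 -0.3 -5.3]
```

View pics/v5.png

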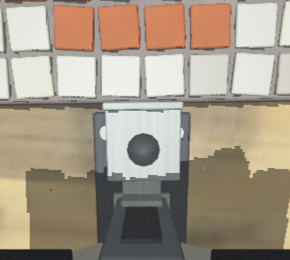

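The bolt is at full-image pixel (283,149), over the toe, and the lug is centred on the jack. I'll check this against the saddle's tool-frame position (0.0528,0.0002), then set the jack down and release.

```bash
python3 off.py w5 "(283,149)" "(283,149)" 0 | grep -E "bolt|array"
```

```text
(array([282.984375  , 149.35677083]), array([  6,   7,  32,  32, 768], dtype=int32))
bolt [0.0531 0.0014 0.0437] saddle [0.0506 0.0016 0.0667] [0.0511 0.0015 0.0667] need [ 0.0025 -0.0002 -0.023 ]
```

Request:
arm_command([
  [[0,0,0.001,0,0,0],[0,0,0,0,0,0],[0,0,0,0,0,0]],
])

```text
clock: 7.65
position: [0.6002, 0.0138, 0.1006]
ee_rot: [3.14, 0.108, -0.0]
force: [-4.9, -1.2, 6.1]
width: 0.371
gripper_force: 30.0
```

The alignment is within about 1.5 mm. I'll release, rise and move back over the paddle.

Request:
arm_command([
  [[0,0,-0.001,0,0,0],[0,0,0,0,0,0],[0,0,0,0,0,0],[0,0,0,0,0,0],[0,0,-0.01,0,0,0],[0,0,-0.03,0,0,0],[0,0,-0.03,0,0,0],[0,0,-0.03,0,0,0],[0,0,0,0,0,0]],
], jaw=0.075)

```text
clock: 8.78
position: [0.602, 0.0141, 0.204]
ee_rot: [-3.139, -0.108, -0.008]
force: [0.0, -0.2, 0.2]
width: 0.818
gripper_force: 0.0
```

Request:
arm_command([
  [[-0.03,0,0,0,0,0],[-0.03,0,0,0,0,0],[-0.03,0,0,0,0,0],[-0.03,0,0,0,0,0],[-0.021,0,0,0,0,0],[0,0,0,0,0,0],[0,0,0,0,0,0]],
], jaw=0.0, newtons=10)

```text
clock: 9.65
position: [0.4605, 0.0043, 0.2008]
ee_rot: [-3.14, -0.108, -0.001]
force: [-0.1, -0.1, -0.4]
width: 0.103
gripper_force: 0.0
```

```bash
python3 w.py w6
python3 - <<'E'
from h import *
from cell import arm
m=dict(np.load("pics/w6.npz"));P=m["P"];x,y,z=P.transpose(2,0,1);I=m["pixels"].astype(int)
t=P[(z>.11)&(z<.124)&(x>.57)&(x<.64)];print("tower wrist",rect(t) if len(t) else 0)
d=(I.max(2)<85)&(abs(x-.655)<.025)&(abs(y-.016)<.025)&(z>.05);print("bolt",P[d].mean(0),d.sum())
for n in("scene",):
    m=arm.get_image(n);P=cloud(m);x,y,z=P.transpose(2,0,1);print(m["pixels"].shape)
    p=P[(z>.125)&(z<.155)&(x<.5)&(x>.42)&(abs(y)<.05)];print("paddle",rect(p),p.mean(0),len(p))
    t=P[(z>.11)&(z<.124)&(x>.57)&(x<.64)&(abs(y)<.05)];print("tower",rect(t))
    cv2.imwrite("pics/s6.png",cv2.resize(m["pixels"][130:310,140:380,::-1],None,fx=2.5,fy=2.5))
E
```

```text
9.65 [0.4605 0.0043 0.2008] tilt [ 0.001  0.    -1.   ] yaw 0.06869818739039046 [-0.1 -0.1 -0.4]
tower wrist (array([586.6,  12.4]), array([17.8, 33.9]), 3.81)
bolt [nan nan nan] 0
(420, 560, 3)
paddle (array([466.1,   6.2]), array([61.9, 50.9]), 5.24) [0.45532936 0.00908891 0.1448807 ] 313
tower (array([597.2,  15.7]), array([41.4, 33.4]), 1.91)<stdin>:5: RuntimeWarning: Mean of empty slice.
  ret = um.true_divide(
```

View pics/s6.png

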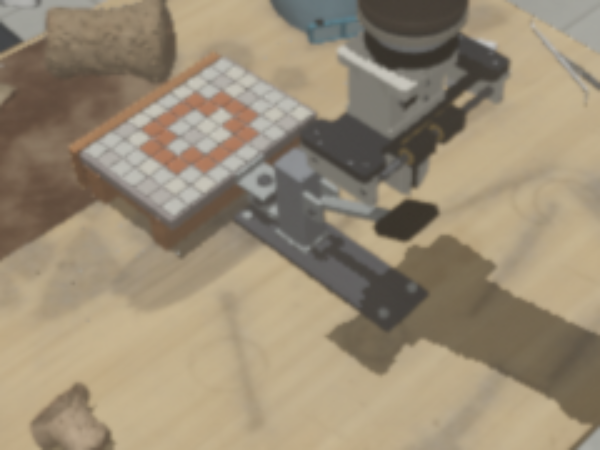

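The panel and lug are undisturbed, and the jack stands under the lug with its handle up. The gripper is beyond the paddle, which is about where the TCP is (expected paddle centre 0.4597,0.0041). I'll press down along the arc.

```bash
python3 -c "
import numpy as np;print(np.load('pics/w6.npz')['T_tool_cam'].round(3))
from cell import arm;s=arm.observe();print(s['clock'],s['width'],s['gripper_force'])"
```

```text
[[ 0.001 -0.964 -0.265  0.071]
 [ 1.     0.001 -0.001  0.001]
 [ 0.001 -0.265  0.964 -0.14 ]
 [ 0.     0.     0.     1.   ]]
9.75 0.02614272775138218 0.0
```

Request:
arm_command([
  [[0,0,0.012,0,0,0],[0,0,0.012,0,0,0],[0,0,0.01,0,0,0],[-0.002,0,0.006,0,0,0],[-0.003,0,0.006,0,0,0],[-0.002,0,0.006,0,0,0],[-0.002,0,0.006,0,0,0],[0,0,0,0,0,0],[0,0,0,0,0,0]],
])

```text
clock: 10.88
position: [0.4508, 0.0036, 0.1429]
ee_rot: [3.14, 0.108, 0.0]
force: [-0.2, 0.6, 3.7]
width: 0.003
gripper_force: 1.6
```

Request:
arm_command([
  [[-0.002,0,0.008,0,0,0],[-0.002,0,0.008,0,0,0],[-0.001,0,0.008,0,0,0],[0,0,0.008,0,0,0],[0,0,0,0,0,0],[0,0,0,0,0,0]],
])

```text
clock: 11.62
position: [0.4456, 0.0033, 0.1107]
ee_rot: [3.14, 0.108, -0.001]
force: [-1.1, 0.8, 4.7]
width: 0.005
gripper_force: 2.3
```

Request:
arm_command([
  [[0,0,0.006,0,0,0],[0,0,0.006,0,0,0],[0.001,0,0.006,0,0,0],[0.001,0,0.006,0,0,0],[0,0,0.004,0,0,0],[0,0,0,0,0,0],[0,0,0,0,0,0]],
])

```text
clock: 12.5
position: [0.4475, 0.0033, 0.0833]
ee_rot: [3.14, 0.108, -0.0]
force: [-4.1, 0.1, 13.4]
width: 0.004
gripper_force: 7.4
```

Run:
```python
from h import *
from cell import arm
m=arm.get_image("scene");P=cloud(m);x,y,z=P.transpose(2,0,1)
sel=(x>.69)&(x<.81)&(y>-.06)&(y<.1)&(z>.055)&(z<.13)&(m["pixels"].max(2)>120);q=P[sel];A=np.c_[q[:,:2],np.ones(len(q))];print("panel plane",np.linalg.lstsq(A,q[:,2],rcond=None)[0],len(q))
t=P[(z>.11)&(z<.124)&(x>.57)&(x<.64)&(abs(y)<.05)];print("tower",rect(t));s=arm.observe();print(s["position"],s["force"])
cv2.imwrite("pics/s7.png",cv2.resize(m["pixels"][130:310,140:380,::-1],None,fx=2.5,fy=2.5))
```

```text
panel plane [-0.19337586 -0.01634078  0.22638691] 1448
tower (array([597.2,  14.5]), array([42.5, 36.4]), 7.58)
[0.44751696 0.00334733 0.08332615] [-3.55509369  0.23697163 14.48877503]
```

View pics/s7.png

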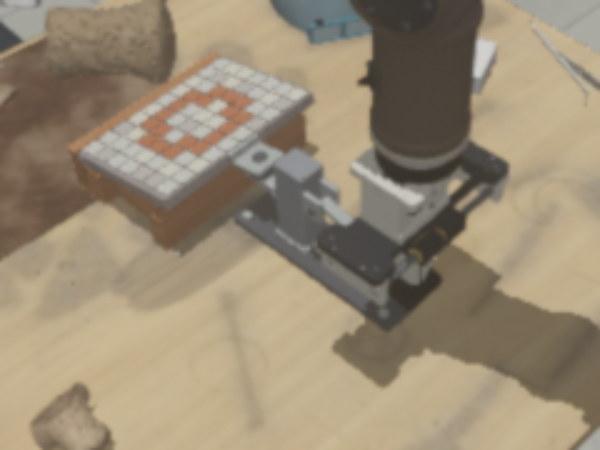

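The panel's near edge is up, tilted about 0.19 rad and clear of the front timber. The handle is on its stop with about 14 N on the paddle, and the tower hasn't moved. I'll let it settle and hand in.

Request:
arm_command([
  [[0,0,0,0,0,0],[0,0,0,0,0,0],[0,0,0,0,0,0],[0,0,0,0,0,0]],
])

```text
clock: 13.05
position: [0.4475, 0.0034, 0.0833]
ee_rot: [3.14, 0.108, -0.0]
force: [-4.5, 0.5, 13.0]
width: 0.006
gripper_force: 7.3
```

```bash
python3 -c "
from cell import arm;s=arm.observe();print(s['position'],s['force']);print(arm.sign_off())"
```

```text
[0.44749837 0.00335859 0.08333457] [-4.46429747  0.51874104 13.00196209]
the job is handed in; nothing more can be done
None
```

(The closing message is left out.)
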